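# Hang the toy-car pack on the empty slanted display hook

## Robot

A 6-joint arm with a two-finger parallel gripper is mounted at the origin on the work surface. World frame = base frame: x ahead of the robot, y to its left, z up, the work surface at z = 0. Lengths are in m, angles in rad, forces in N, time in s.
With the tool pointing down it reaches from about 0.275 to 0.75 m from the base axis. Payload 10.2 kg.
Tool frame: the origin (TCP) lies at the very end of the fingers, on their centre line; the grasp point (between the pads) lies 19 mm behind it; z points along the fingers, y is the line along which they close (so a half turn about z gives the same grasp; the last joint's range is limited). The gripper opens to 85 mm and grips with 20 to 120 N. Pads are 22 mm wide; open, the fingers measure 114 mm over their backs; the gripper's body (76 mm by 85 mm) begins 54 mm behind the grasp point. The pads swing forward as they close: fully open they stand 13 mm farther back than shut.
Start: joints at [-1.359, 0.313, 1.498, -0, 1.331, -0.223], TCP at [0.221, -0.476, 0.231] pointing down, gripper open.
Joint ranges: [-2.94, 2.94], [-0.97, 2.17], [0.19, 2.56], [-1.23, 4.37], [0.02, 3.11], [-2.88, 2.88]. Speed limits (rad/s): [2.39, 2.39, 3.01, 3.14, 3.14, 3.14].

## Interface

Orientations are given as a unit quaternion [w, x, y, z].
In Python, from rig import telemetry, viewer, hand_in, regions_of gives the robot as it stands.
- The arm moves only by the tool carry_out, never from a script. Its argument "moves" is a list of rows, each a list of 4 numbers: the shift along the world's x, y, z in units of 0.03 m (1.0 is 0.03 m), then the turn about the world's z in units of 5 degrees (1.0 is 5 degrees). A call has 1 to 8 rows; each row shifts and turns the commanded pose from where the row before left it; what a row does not reach is not made up. A row lasts 1/10 s, in which the tool goes at most 50 mm and 8.59 degrees, less where a joint would pass 70% of its speed; a pose out of reach is approached as far as the arm can. A call with a number of a shift or a turn outside -1 to 1 is refused whole. A call with a gripper value outside its range is refused whole. "fingers" is the finger opening in mm, from 0 to 85.4, set as the call begins (left out, the last holds). The fingers move at their own pace and stop on an object; "force" is the grip in N (left out, the last holds). Time passes only in rows, so rows that do not move let the fingers close. It gives the time, the measured TCP pose, the force, the opening and the grip force at its end, in the units of the state.
- telemetry.get_state(): the state, without advancing time (a new reading comes with each control period).
- viewer.camera(name): name is "scene" or "side" or "wrist"; returns a dict with "color" (420x560x3 uint8, red, green, blue), "depth" (420x560 float32, m along the optical axis (not along the pixel's ray), 0 where there is no reading), "fx", "fy", "cx", "cy" (pixels), "rvec" (rotation vector, rad) and "tvec" (3), from world to camera coordinates, as OpenCV has them. Camera axes: x right, y down, z forward; pixel columns grow to the right and rows downward; lengths in m; the calibration is good to about 2 mm. A picture is of the moment at which its call begins.
- hand_in(): hands the job in; it is judged then, once.
Trained networks look in the newest picture that a camera, given by its name, has taken for a name from the list of things; names that differ only in an ending like _2 or _b are one class to them, and where a whole thing is asked for, a point or a joint stands for the part that bears it (a point fixed in the world has none). Each returns a list of dicts, best first, with "confidence" (0 to 1); they miss things now and then, are a little off and sometimes report something else, mostly with a low value. They report only what shows in the picture. A call takes as long as a camera call. They do not tell look-alikes from the thing itself.
- regions_of(name, camera): "region" (420x560 bool, what is visible of it) and "box" ([centre column, centre row, width, height] in pixels, round what is visible of it).
The state is a dict: "time_s": time; "qpos": joint angles; "joint_velocities": joint speeds; "tau": joint torques, N m; "tool_pos": TCP position; "orientation": TCP orientation; "ft_force": force on the tool from outside, world axes, zero at the start; "moment": the same for the moment, N m; "finger_gap": opening from 0.0 (shut) to 1.0 (fully open); "grip_force": force on a finger pad.
Only numpy, scipy, OpenCV 4.12 (cv2) and the standard library are available. Lean on these libraries where they do the work, as an engineer would, in place of code of your own. Each camera call takes 0.05 s, during which the arm holds its last target. There are 200 camera calls.

## Task

The red toy-car pack has got tucked in against the low pile of two books. Work it free and hang it by the hole in its card tab on the empty slanted hook, pushed all the way back so that it hangs straight with its tab against the post, picture side out. Leave the mug, the paperback, the price sign and the pack already hanging on the other hook as they are.

Things in the scene. Friction and masses are not known exactly. Their poses are not given: they have to be found in the camera images.
- pack: red rigid box, 0.08-0.17 kg, spanning x -39..39, y -27..27, z 0..24 mm, yellow picture on +z; origin: centre of its back. A white tab 34 mm long, 50 wide, 4 thick (z 0..4) sticks out at +x. Starts flat, picture up, +x along the pile's +y, a long side 3-6 mm from the pile (too near for a finger)
- pack_hole (a point): centre of the hole through the pack's tab, at x 55, y 0, z 2 mm in the pack's frame; the hole is a rectangle 16 mm along x by 20 mm along y, its axis along the pack's z
- stand: empty display stand, immovable: dark base 110 x 110 x 12 mm, upright green post (white front) 32 wide, 12 thick, 195 high, front face at x 24 mm, facing the stand's -x. A straight round steel hook, 7 mm thick, 80 long, rises at 45 degrees from the post to -x and up. Origin: centre of underside, z up. May have swapped places with the other stand
- stand_root (a point): where the empty hook's axis meets the post's front face (at x 24, y 0, z 175 mm in the stand's frame)
- stand_tip (a point): the end of the empty hook's axis (at x -33, y 0, z 232 mm in the stand's frame; the round end goes 3.5 mm beyond)
- full_stand: the other display stand, the same in every size, immovable, its hook already taken by the hanging pack
- hung_pack: a blue pack of the same shape and size, loose, hanging on the other stand's hook with its tab against the post; must not be disturbed. Origin and axes as for the red pack, so its x points up and its z out of the post
- pile: two hardback books, immovable, together 140 mm (x) by 200 mm (y) by 46 mm high. Origin: centre of the underside. The pack starts along its -x (near) long side
- mug: red plastic mug, loose, 90 mm high, 76 mm across at the rim, with a handle on its +y side; origin at the centre of its underside
- paperback: dark paperback lying flat, loose, 105 x 150 x 18 mm (x, y, z), origin at the centre of its underside
- price_sign: small green-framed sign, loose, base 50 x 70 x 10 mm, panel 70 mm wide (y), 6 mm thick, top at 100 mm; origin at the centre of its underside
Things that resemble listed ones, but are neither listed nor needed, are in the scene too. What is meant by the pack is not green or turquoise, and is the larger of those in its own colour.

How it is judged:
At the end, for the whole second after the job is handed in: The red pack hangs still on the empty hook by its hole, the hole's centre within 14 mm of the hook's root, the tab up, the back facing the post and the pack upright to within 15 degrees (distance between pack_hole and stand_root below 0.014 m and z of pack in the frame of stand below 0.14 m and angle between the z axis of pack and the x axis of stand, either way round below 0.26 rad and angle between the x axis of pack and the z axis of stand, either way round below 0.26 rad and linear speed of pack below 0.03 m/s); the robot touches nothing.
It fails at once if the mug is moved by more than 20 mm or tipped (distance of mug from where it was at the start of the episode above 0.02 m or angle between mug's own z axis and vertical above 0.3 rad).
It fails at once if the paperback is moved by more than 20 mm (distance of paperback from where it was at the start of the episode above 0.02 m).
It fails at once if the price sign is moved by more than 20 mm or tipped (distance of price_sign from where it was at the start of the episode above 0.02 m or angle between price_sign's own z axis and vertical above 0.3 rad).
It fails at once if the hanging pack is moved by more than 20 mm (distance of hung_pack from where it was at the start of the episode above 0.02 m).
It also fails if it takes over 51 s, if anything falls off the work surface, if the arm or the gripper's body presses on something with over 40 N, if the wrist force passes 120 N, or if a joint passes its speed limit or range.

## Working session

There is one attempt and no reset: what is moved stays moved. The work goes in short steps, Python scripts to look and compute and a tool call to move; the robot and the scene stay as the last step left them, time stands still between calls to the robot, and variables do not carry over. Pictures are saved under pics/ and viewed, at most 10 in all, crops included, and the job is handed in when it is done.

Besides the shell and the picture viewer there is one more tool, called as name([rows], argument=value, ...), one row to a line, values as JSON. carry_out: Moves the arm, as the interface text tells. Its arguments: {"type":"object","properties":{"moves":{"type":"array","items":{"type":"array","items":{"type":"number","minimum":-1,"maximum":1}}},"fingers":{"type":"number"},"force":{"type":"number"}},"required":["moves"]}

```bash
ls; mkdir -p pics; cat > h.py <<'E'
import numpy as np, cv2
from rig import telemetry, viewer, hand_in, regions_of
def cam(n):
    c=viewer.camera(n); c['R']=cv2.Rodrigues(np.array(c['rvec'],float))[0]; c['t']=np.array(c['tvec'],float).ravel(); return c
def cloud(c):
    d=c['depth']; v,u=np.mgrid[:d.shape[0],:d.shape[1]]
    p=np.stack([(u-c['cx'])/c['fx']*d,(v-c['cy'])/c['fy']*d,d],-1)
    w=(p-c['t'])@c['R']; w[d<=0]=np.nan; return w
def save(c,name,crop=None,s=1):
    im=c['color'][:,:,::-1]
    if crop: im=im[crop[1]:crop[3],crop[0]:crop[2]]
    cv2.imwrite('pics/'+name,cv2.resize(im,None,fx=s,fy=s,interpolation=cv2.INTER_CUBIC))
E
python3 - <<'E'
from h import *
ims=[]
for n in ('scene','side'):
    c=cam(n); ims.append(c); w=cloud(c); np.savez('/tmp/%s0.npz'%n,w=w,col=c['color'])
    print(n, 'campos',-c['R'].T@c['t'])
    for k in ('pack','stand','full_stand','hung_pack','pile','mug','paperback','price_sign'):
        for r in regions_of(k,n)[:4]:
            q=w[r['region']]; print(k,round(r['confidence'],2),np.round(r['box']),np.round(np.nanmedian(q,0),3),np.round(np.nanpercentile(q,[3,97],axis=0),3).tolist())
    save(c,n+'0.png',s=1.42)
E
```

```text
pics
scene campos [1.11583069 0.55661565 0.82586989]
pack 0.89 [260. 190.  29.  19.] [ 0.402 -0.246  0.013] [[0.378, -0.284, -0.002], [0.419, -0.21, 0.018]]
pack 0.68 [251. 165.  15.  23.] [ 0.332 -0.361  0.02 ] [[0.287, -0.412, -0.002], [0.367, -0.322, 0.025]]
pack 0.57 [248. 258.  38.  22.] [ 0.598 -0.071  0.014] [[0.566, -0.112, -0.003], [0.624, -0.034, 0.019]]
stand 0.58 [295. 276.  65. 115.] [0.655 0.127 0.012] [[0.576, 0.069, 0.006], [0.685, 0.17, 0.202]]
full_stand 0.94 [401. 302.  68. 118.] [0.545 0.316 0.012] [[0.466, 0.261, 0.006], [0.565, 0.361, 0.202]]
full_stand 0.62 [293. 278.  63. 119.] [0.655 0.126 0.011] [[0.576, 0.065, 0.003], [0.686, 0.17, 0.2]]
hung_pack 0.91 [408. 292.  34.  48.] [0.534 0.329 0.14 ] [[0.515, 0.284, 0.085], [0.537, 0.336, 0.192]]
pile 0.96 [196. 222.  96.  72.] [ 0.633 -0.247  0.043] [[0.55, -0.358, 0.002], [0.696, -0.165, 0.047]]
mug 0.6 [391. 256.  47.  50.] [0.402 0.193 0.059] [[0.342, 0.16, 0.003], [0.446, 0.231, 0.089]]
paperback 0.79 [331. 231.  74.  53.] [0.393 0.021 0.016] [[0.337, -0.057, 0.001], [0.44, 0.087, 0.019]]
paperback 0.58 [296.
[... 1195 characters left out ...]
.  50.] [ 0.612 -0.241  0.044] [[0.544, -0.362, 0.004], [0.681, -0.166, 0.048]]
mug 0.7 [313. 291.  44.  45.] [0.379 0.184 0.049] [[0.345, 0.157, 0.002], [0.437, 0.23, 0.089]]
mug 0.58 [251. 179.  42.  48.] [ 0.612 -0.241  0.044] [[0.542, -0.362, 0.004], [0.681, -0.166, 0.048]]
mug 0.25 [314. 247.  35.  48.] [0.384 0.021 0.017] [[0.336, -0.058, 0.006], [0.432, 0.085, 0.021]]
paperback 0.78 [313. 250.  36.  46.] [0.384 0.021 0.017] [[0.334, -0.057, 0.008], [0.433, 0.085, 0.021]]
price_sign 0.79 [210. 222.  17.  27.] [ 0.72  -0.032  0.01 ] [[0.704, -0.075, 0.002], [0.746, -0.006, 0.098]]
price_sign 0.41 [249. 178.  42.  51.] [ 0.614 -0.243  0.044] [[0.544, -0.364, 0.0], [0.687, -0.166, 0.048]]
```

View pics/scene0.png

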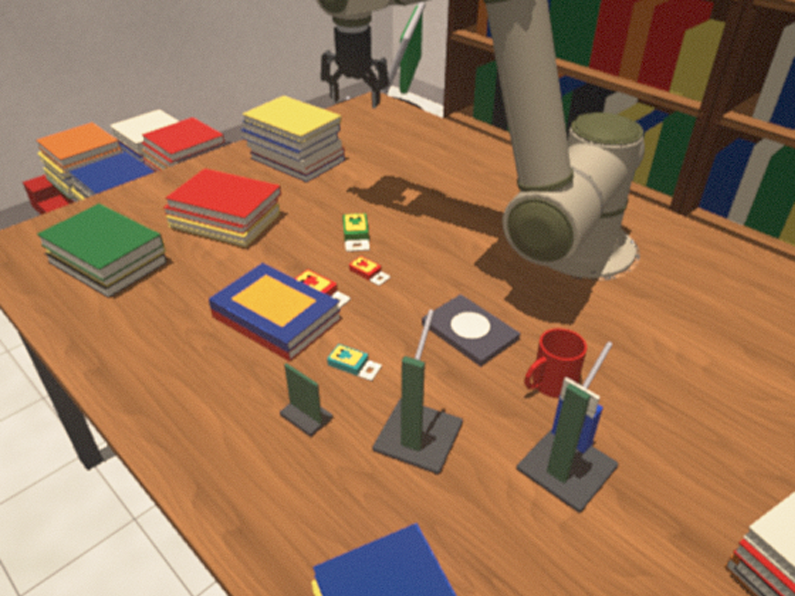

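View pics/side0.png

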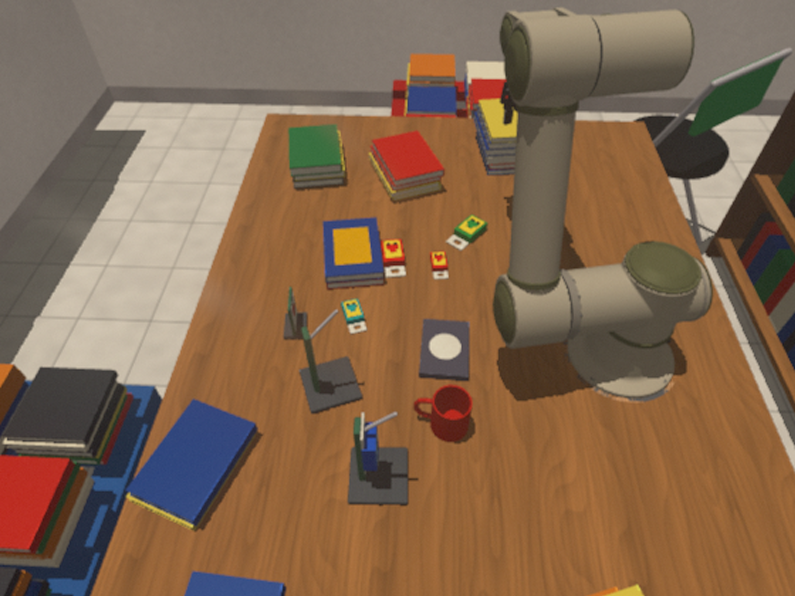

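Both pictures agree. In the 795-wide scene picture the red look-alikes are the larger red pack against the blue pile at (316,282) and the small red one standing free at (366,267). The green pack is at (355,228), the turquoise one at (347,358), and the blue one hangs at (578,425). The one wanted is the larger red at (316,282). The empty stand is at (418,415). Next I check the choice in a crop and measure the pile and the stand.

```bash
python3 - <<'E'
from h import *
s=telemetry.get_state(); print(np.round(s['qpos'],3),np.round(s['tool_pos'],3),np.round(s['orientation'],3),s['finger_gap'],s['ft_force'])
for n in ('scene','side'):
    z=np.load('/tmp/%s0.npz'%n); w=z['w']; col=z['col'].astype(int)
    X,Y,Z=w[...,0],w[...,1],w[...,2]
    def rect(m,k):
        p=w[m][:,:2].astype(np.float32); r=cv2.minAreaRect(p); print(n,k,m.sum(),np.round(r[0],3),np.round(r[1],3),round(r[2],1))
    rect((Z>.040)&(Z<.052)&(X>.5)&(X<.75)&(Y>-.4)&(Y<-.12),'piletop')
    rect((Z>.006)&(Z<.018)&(X>.55)&(X<.70)&(Y>.04)&(Y<.19),'base')
    hsv=cv2.cvtColor(z['col'],cv2.COLOR_RGB2HSV)
    m=(X>.44)&(X<.56)&(Y>-.36)&(Y<-.17)&(Z>.019)&(Z<.03)
    rect(m,'packtop'); 
    m=(X>.44)&(X<.56)&(Y>-.36)&(Y<-.13)&(Z<.012)&(hsv[...,1]<70)&(hsv[...,2]>130)
    if m.sum()>3: rect(m,'tab')
    # post & hook
    for zl in np.arange(.05,.26,.02):
        m=(Z>zl)&(Z<zl+.02)&(X>.5)&(X<.75)&(Y>.03)&(Y<.2)
        if m.sum(): print(n,round(zl,2),m.sum(),np.round(np.nanmin(w[m],0)[:2],3),np.round(np.nanmax(w[m],0)[:2],3),np.round(np.median(w[m],0),3))
    im=z['col'][:,:,::-1]
    b=(190,160,310,270) if n=='scene' else (210,150,330,260)
    cv2.imwrite('/tmp/%s.png'%n,cv2.resize(im[b[1]:b[3],b[0]:b[2]],(400,366),interpolation=cv2.INTER_CUBIC))
cv2.imwrite('pics/crop0.png',np.hstack([cv2.imread('/tmp/scene.png'),cv2.imread('/tmp/side.png')]))
E
```

```text
[-1.359  0.313  1.498  0.     1.331 -0.223] [ 0.221 -0.476  0.231] [0.    0.976 0.216 0.   ] 1.0046973732447078 [0.80750035 0.23091488 1.02348378]
scene piletop 2674 [ 0.617 -0.27 ] [0.144 0.205] 8.6
scene base 1527 [0.628 0.113] [0.111 0.111] 22.7
scene packtop 259 [ 0.515 -0.246] [0.157 0.059] 78.5
scene tab 72 [ 0.504 -0.212] [0.089 0.033] 58.5
scene 0.05 99 [0.646 0.109] [0.666 0.141] [0.66  0.127 0.06 ]
scene 0.07 96 [0.647 0.113] [0.666 0.14 ] [0.659 0.128 0.08 ]
scene 0.09 98 [0.648 0.112] [0.666 0.141] [0.66  0.128 0.101]
scene 0.11 105 [0.646 0.112] [0.666 0.14 ] [0.659 0.129 0.12 ]
scene 0.13 116 [0.646 0.112] [0.667 0.14 ] [0.659 0.129 0.14 ]
scene 0.15 109 [0.648 0.112] [0.666 0.14 ] [0.659 0.128 0.16 ]
scene 0.17 134 [0.634 0.112] [0.666 0.14 ] [0.658 0.125 0.182]
scene 0.19 134 [0.616 0.106] [0.666 0.14 ] [0.651 0.117 0.194]
scene 0.21 52 [0.598 0.1  ] [0.619 0.111] [0.609 0.106 0.22 ]
scene 0.23 8 [0.595 0.098] [0.601 0.104] [0.598 0.102 0.231]
side piletop 1524 [ 0.615 -0.271] [0.14  0.206] 9.1
side base 1047 [0.625 0.112] [0.11  0.111] 22.9
side packtop 242 [ 0.516 -0.249] [0.152 0.067] 83.1
side tab 92 [ 0.506 -0.229] [0.05  0.037] 6.8
side 0.05 22 [0.643 0.119] [0.661 0.141] [0.647 0.135 0.058]
side 0.07 20 [0.642 0.119] [0.661 0.138] [0.648 0.136 0.082]
side 0.09 21 [0.643 0.115] [0.662 0.138] [0.648 0.135 0.1  ]
side 0.11 22 [0.643 0.115] [0.662 0.141] [0.648 0.136 0.121]
side 0.13 23 [0.643 0.122] [0.66  0.139] [0.647 0.135 0.139]
side 0.15 24 [0.642 0.118] [0.662 0.141] [0.648 0.136 0.158]
side 0.17 47 [0.633 0.109] [0.662 0.14 ] [0.645 0.133 0.182]
side 0.19 68 [0.615 0.107] [0.662 0.138] [0.647 0.116 0.194]
side 0.21 28 [0.593 0.097] [0.616 0.11 ] [0.606 0.105 0.219]
side 0.23 6 [0.592 0.095] [0.599 0.106] [0.595 0.1   0.232]
```

View pics/crop0.png

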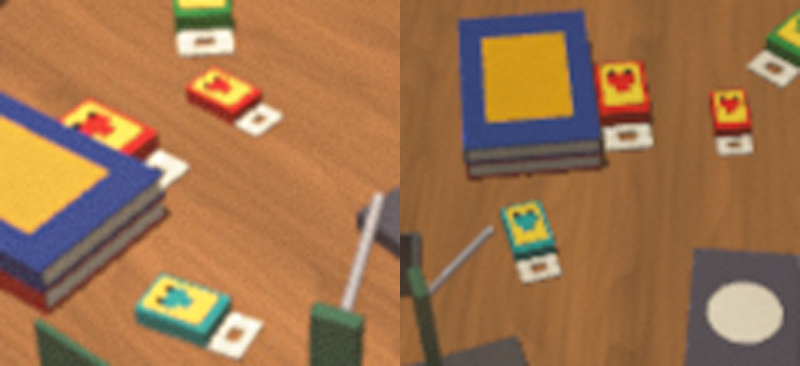

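The crop confirms it: the larger red pack sits against the blue pile with its tab toward world +y, and the small red one to its right is the decoy. I go above it now.

carry_out([
  [1,0.65,0,-0.4],
  [1,0.65,0,-0.4],
  [1,0.65,0,-0.4],
  [1,0.65,0,-0.4],
  [1,0.65,0,-0.4],
  [1,0.65,0,-0.4],
  [1,0.65,0,-0.4],
  [1,0.65,0,-0.4],
], fingers=85.4)

```text
time_s: 1.7
tool_pos: [0.4623, -0.3192, 0.2314]
orientation: [0.0, 0.997, 0.077, 0.0]
ft_force: [0.5, -1.0, 0.5]
finger_gap: 1.002
grip_force: 0.0
```

carry_out([
  [0.9,0.6,-0.5,0],
  [0.9,0.6,-0.5,0],
  [0,0,0,0],
  [0,0,0,0],
])

```text
time_s: 2.1
tool_pos: [0.5153, -0.2839, 0.201]
orientation: [-0.0, 0.997, 0.078, -0.0]
ft_force: [-0.5, -0.0, -0.4]
finger_gap: 0.998
grip_force: 0.0
```

```bash
python3 - <<'E'
from h import *
c=cam('wrist'); w=cloud(c); np.savez('/tmp/w1.npz',w=w,col=c['color'])
s=telemetry.get_state(); print(s['time_s'],np.round(s['tool_pos'],4),np.round(s['orientation'],3))
for r in regions_of('pack','wrist'):
    q=w[r['region']]; print(round(r['confidence'],2),np.round(r['box']),np.round(np.nanmedian(q,0),3))
    t=q[(q[:,2]>.018)&(q[:,2]<.03),:2].astype(np.float32)
    if len(t)>20: print(cv2.minAreaRect(t))
    t=q[(q[:,2]<.012)&(q[:,2]>0.001),:2].astype(np.float32)
    if len(t)>20: print('tab',cv2.minAreaRect(t),len(t))
save(c,'wrist1.png',s=1.4)
E
```

```text
2.15 [ 0.515  -0.2845  0.2015] [0.    0.997 0.078 0.   ]
0.86 [ 73.  55. 103.  66.] [ 0.598 -0.084  0.018]
((0.5994888544082642, -0.08594850450754166), (0.04067394882440567, 0.05920941382646561), 20.02301025390625)
tab ((0.5943976640701294, -0.07362335920333862), (0.04072020947933197, 0.08766055107116699), 19.949167251586914) 984
0.84 [236. 273.  71.  38.] [ 0.402 -0.252  0.016]
((0.4002830684185028, -0.2626752257347107), (0.034329675137996674, 0.049321409314870834), 6.215510368347168)
tab ((0.3987308442592621, -0.24765604734420776), (0.03755855932831764, 0.08101863414049149), 8.306086540222168) 662
0.58 [266. 178. 113.  54.] [ 0.516 -0.271  0.024]
((0.5167363286018372, -0.2817939221858978), (0.053169384598731995, 0.0779261440038681), 9.011228561401367)
tab ((0.5071374177932739, -0.22577215731143951), (0.04936879128217697, 0.03240105137228966), 8.48399829864502) 1180
0.57 [329. 340.  92.  91.] [ 0.33  -0.369  0.023]
((0.315245121717453, -0.3826591670513153), (0.0795603096485138, 0.054516080766916275), 51.18254089355469)
tab ((0.32790523767471313, -0.3687474727630615), (0.1098293662071228, 0.052671127021312714), 51.76015090942383) 1201
```

View pics/wrist1.png

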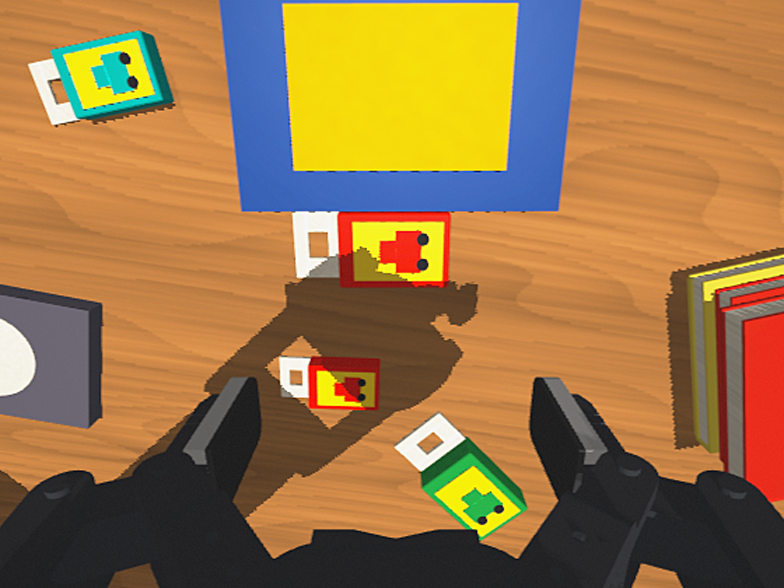

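Wrist view: the target lies at (370,248), its tab to the left and its long side at the pile edge. It is well measured at (0.5167, -0.2818), yaw 9°. The finger tips are in view, so I'll measure how far back they stand from the TCP.

```bash
python3 - <<'E'
import numpy as np
w=np.load('/tmp/w1.npz')['w']
for sl in (np.s_[265:360,130:190],np.s_[265:360,370:430]):
    q=w[sl].reshape(-1,3); q=q[q[:,2]>.12]
    print(len(q),np.nanmin(q,0),np.nanpercentile(q,[1,50,99],axis=0))
E
```

```text
3923 [ 0.49780618 -0.25170079  0.21321765] [[ 0.49905058 -0.24949329  0.21525732]
 [ 0.51724394 -0.23997968  0.24017455]
 [ 0.52777904 -0.22751514  0.27351848]]
3693 [ 0.51113801 -0.33828177  0.2131727 ] [[ 0.51230086 -0.337033    0.21501599]
 [ 0.53115877 -0.32575348  0.23938854]
 [ 0.53786155 -0.3120419   0.27347776]]
```

carry_out([
  [0,0.07,-1,0],
  [0,0,-1,0],
  [0,0,-1,0],
  [0,0,-1,0],
  [0,0,-0.7,0],
  [0,0,-0.6,0],
  [0,0,0,0],
])

```text
time_s: 2.9
tool_pos: [0.5137, -0.2822, 0.0408]
orientation: [-0.001, 0.997, 0.077, -0.001]
ft_force: [0.1, 1.1, -0.8]
finger_gap: 0.999
grip_force: 0.0
```

carry_out([
  [0,0,-0.5,0],
  [0,0,-0.4,0],
  [0,0,-0.4,0],
  [0,0,0,0],
])

```text
time_s: 3.3
tool_pos: [0.5144, -0.2815, 0.0016]
orientation: [-0.001, 0.997, 0.078, -0.001]
ft_force: [-0.5, -0.4, 0.7]
finger_gap: 1.001
grip_force: 0.0
```

carry_out([
  [0,0,0,0],
  [0,0,0,0],
  [0,0,0,0],
  [0,0,0,0],
  [0,0,0,0],
], fingers=60, force=30)

```text
time_s: 3.8
tool_pos: [0.5152, -0.2821, 0.0034]
orientation: [0.0, 0.997, 0.078, 0.0]
ft_force: [0.5, 0.5, -0.6]
finger_gap: 0.901
grip_force: 37.0
```

carry_out([
  [0,0,0.8,0],
  [-0.4,0,0.6,0],
  [-0.4,-0.6,0,0],
  [-0.4,-0.6,0,0],
  [-0.4,-0.6,0,0],
  [-0.4,-0.6,0,0],
  [0,-0.5,0,0],
  [0,0,0,0],
])

```text
time_s: 4.6
tool_pos: [0.4548, -0.3706, 0.0454]
orientation: [0.0, 0.997, 0.077, 0.0]
ft_force: [-1.1, -0.1, -0.5]
finger_gap: 0.898
grip_force: 37.0
```

carry_out([
  [0,0,-0.5,0],
  [0,0,-0.4,0],
  [0,0,-0.3,0],
  [0,0,-0.1,0],
  [0,0,0,0],
])

```text
time_s: 5.1
tool_pos: [0.4551, -0.3686, 0.0056]
orientation: [-0.0, 0.997, 0.078, -0.0]
ft_force: [-0.9, 0.1, -0.4]
finger_gap: 0.903
grip_force: 37.0
```

carry_out([
  [0,0,-0.08,0],
  [0,0,0,0],
])

```text
time_s: 5.3
tool_pos: [0.4552, -0.3691, 0.004]
orientation: [0.0, 0.997, 0.078, 0.0]
ft_force: [0.6, -0.0, -1.7]
finger_gap: 0.9
grip_force: 37.0
```

carry_out([
  [0,0,0,0],
  [0,0,0,0],
  [0,0,0,0],
  [0,0,1,0],
  [0,0,1,0],
  [0,0,1,0.5],
  [0,0,1,1],
  [0,0,0.5,1],
], fingers=85.4)

```text
time_s: 6.1
tool_pos: [0.4557, -0.3697, 0.1418]
orientation: [0.002, 0.982, 0.188, 0.001]
ft_force: [-0.5, -0.7, -0.2]
finger_gap: 0.995
grip_force: 0.0
```

carry_out([
  [0,0,0,1],
  [0,0,0,1],
  [0,0,0,1],
  [0,0,0,1],
  [0,0,0,1],
  [0,0,0,1],
  [0,0,0,1],
  [0,0,0,1],
])

```text
time_s: 6.9
tool_pos: [0.4551, -0.3691, 0.139]
orientation: [0.0, 0.859, 0.512, 0.0]
ft_force: [0.8, -0.2, 0.4]
finger_gap: 0.998
grip_force: 0.0
```

carry_out([
  [0,0,0,1],
  [0,0,0,1],
  [0,0,0,1],
  [0,0,0,1],
  [0,0,0,1],
  [0,0,0,1],
  [0,0,0,1],
  [0,0,0,0.5],
])

```text
time_s: 7.7
tool_pos: [0.4551, -0.3691, 0.139]
orientation: [0.0, 0.649, 0.761, -0.0]
ft_force: [-0.1, -0.8, -0.4]
finger_gap: 0.999
grip_force: 0.0
```

```bash
cat > look.py <<'E'
from h import *
import sys
c=cam('wrist'); w=cloud(c); 
s=telemetry.get_state(); q=s['orientation']; print(s['time_s'],np.round(s['tool_pos'],4),'toolx yaw',np.degrees(2*np.arctan2(q[2],q[1])),np.round(s['qpos'],2))
for r in regions_of('pack','wrist'):
    p=w[r['region']]; print(round(r['confidence'],2),np.round(r['box']),np.round(np.nanmedian(p,0),3))
    t=p[(p[:,2]>.018)&(p[:,2]<.03),:2].astype(np.float32)
    if len(t)>20: print(cv2.minAreaRect(t))
save(c,sys.argv[1],s=1.4)
E
python3 look.py wrist2.png
```

```text
7.75 [ 0.4551 -0.3691  0.139 ] toolx yaw 99.14464495244515 [-0.88  0.53  1.43 -0.    1.18 -1.04]
0.93 [230.  42.  54.  84.] [ 0.399 -0.261  0.017]
((0.39881303906440735, -0.26179611682891846), (0.036485541611909866, 0.05278012156486511), 7.234359264373779)
0.83 [283. 173.  73. 138.] [ 0.454 -0.351  0.024]
((0.45594170689582825, -0.3685452342033386), (0.05400741100311279, 0.0777168944478035), 8.878396987915039)
```

The pack was set down free at (0.456, -0.3685), yaw 98.9°. I regrip it across its width at the back end.

carry_out([
  [0.17,-0.9,-0.6,0],
  [0,0,-1,0],
  [0,0,-1,0],
  [0,0,-1,0],
  [0,0,-0.6,0],
  [0,0,-0.3,0],
  [0,0,0,0],
])

```text
time_s: 8.5
tool_pos: [0.46, -0.3958, 0.0032]
orientation: [-0.001, 0.65, 0.76, 0.0]
ft_force: [0.4, 0.0, 0.2]
finger_gap: 0.997
grip_force: 0.0
```

carry_out([
  [0,0,0,0],
  [0,0,0,0],
  [0,0,0,0],
  [0,0,0,0],
  [0,0,0,0],
  [0,0,0,0],
], fingers=40, force=25)

```text
time_s: 9.1
tool_pos: [0.4607, -0.3966, 0.0052]
orientation: [0.001, 0.65, 0.76, -0.0]
ft_force: [-0.8, 1.3, 6.0]
finger_gap: 0.625
grip_force: 27.2
```

carry_out([
  [0,0,0.4,0],
  [0,0,1,0],
  [0,0,1,-1],
  [0,0,0.2,-1],
  [0,0,0,-1],
  [0,0,0,-1],
  [0,0,0,-1],
  [0,0,0,-1],
])

```text
time_s: 9.9
tool_pos: [0.4602, -0.396, 0.0827]
orientation: [0.0, 0.826, 0.564, 0.0]
ft_force: [-0.2, -0.4, -0.4]
finger_gap: 0.622
grip_force: 26.8
```

carry_out([
  [0,0.25,0,-1],
  [0,0.25,0,-1],
  [0,0.25,0,-1],
  [0,0.25,0,-1],
  [0,0.25,0,-1],
  [0,0.25,0,-1],
  [0,0.25,0,-1],
  [0.2,0.25,0,-1],
])

```text
time_s: 10.7
tool_pos: [0.4659, -0.3358, 0.0827]
orientation: [0.0, 0.969, 0.248, -0.0]
ft_force: [-0.4, -0.1, -0.7]
finger_gap: 0.626
grip_force: 26.8
```

carry_out([
  [0,0,0,-1],
  [0,0,0,-1],
  [0,0,0,-1],
  [0,0,0,-1],
  [0,0,0,0],
  [0,0,0,0],
])

```text
time_s: 11.3
tool_pos: [0.4662, -0.3361, 0.0824]
orientation: [0.0, 0.997, 0.079, 0.0]
ft_force: [0.1, 0.3, -0.6]
finger_gap: 0.625
grip_force: 26.8
```

```bash
python3 look.py wrist3.png
```

```text
11.35 [ 0.4662 -0.3361  0.0822] toolx yaw 9.030937415914817 [-0.83  0.57  1.52 -0.    1.05  0.58]
0.97 [288. 351. 114.  70.] [ 0.35  -0.351  0.004]
((0.34960106015205383, -0.36667194962501526), (0.02018430083990097, 0.041383568197488785), 13.977007865905762)
0.74 [283. 177. 145. 280.] [ 0.515 -0.328  0.101]
0.57 [151. 287. 108.  60.] [ 0.405 -0.247  0.016]
((0.39882391691207886, -0.25520914793014526), (0.029988368973135948, 0.03818386793136597), 1.8550752401351929)
```

View pics/wrist3.png

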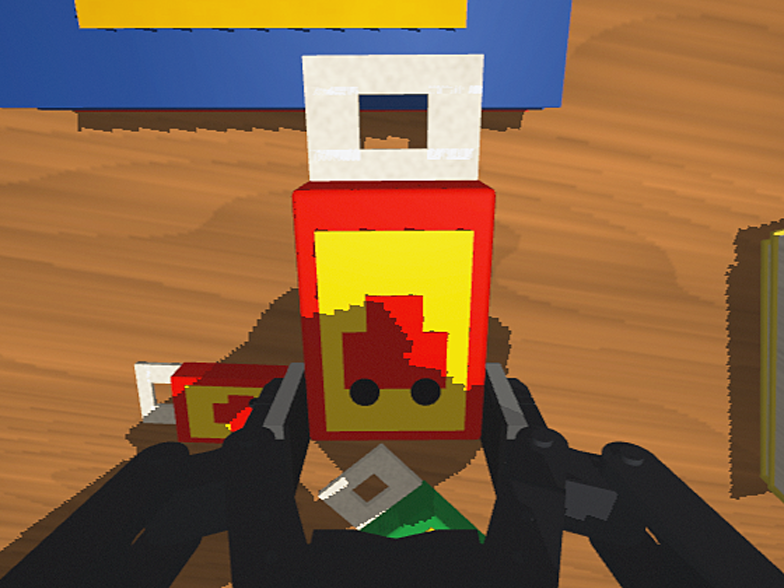

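Wrist view: the pack is gripped squarely, the tab at (392,115) is over the pile's near edge. I lower it so that the pile's edge tips the tab up about 20°, which gives the hole clearance on the 45° hook.

carry_out([
  [0,0,-0.5,0],
  [0,0,-0.4,0],
  [0,0,-0.2,0],
  [0,0,-0.2,0],
  [0,0,-0.2,0],
])

```text
time_s: 11.9
tool_pos: [0.4663, -0.3363, 0.0369]
orientation: [0.0, 0.997, 0.078, 0.0]
ft_force: [-2.5, 0.3, 3.5]
finger_gap: 0.626
grip_force: 27.4
```

carry_out([
  [0,0,-0.15,0],
  [0,0,-0.15,0],
  [0,0,-0.15,0],
  [0,0,-0.15,0],
  [0,0,0,0],
])

```text
time_s: 12.4
tool_pos: [0.4665, -0.3361, 0.0185]
orientation: [0.0, 0.997, 0.078, 0.0]
ft_force: [-1.0, -0.6, 1.5]
finger_gap: 0.624
grip_force: 27.6
```

carry_out([
  [0,0,1,0],
  [0,0,1,0],
  [0,0,1,0],
  [0,0,1,0],
  [0,0,1,0],
  [0,0,1,0],
  [0,0,1,0],
  [0,0,1,0],
])

```text
time_s: 13.2
tool_pos: [0.4661, -0.3357, 0.2598]
orientation: [-0.0, 0.997, 0.078, -0.0]
ft_force: [1.2, -0.8, -1.1]
finger_gap: 0.623
grip_force: 27.3
```

carry_out([
  [0,1,0.3,0.4],
  [0,1,0,0.4],
  [0,1,0,0.4],
  [0,1,0,0.4],
  [0,1,0,0.4],
  [0,1,0,0.4],
  [0,1,0,0.35],
  [0,0,0,0],
])

```text
time_s: 14.0
tool_pos: [0.4661, -0.1232, 0.268]
orientation: [-0.0, 0.98, 0.198, 0.0]
ft_force: [0.2, -0.5, 0.1]
finger_gap: 0.623
grip_force: 27.4
```

```bash
cat > hole.py <<'E'
from h import *
import sys
c=cam('wrist'); w=cloud(c); s=telemetry.get_state(); q=s['orientation']; a=2*np.arctan2(q[2],q[1]); T=np.array(s['tool_pos'])
print(s['time_s'],np.round(T,4),'yaw',np.degrees(a))
X=np.array([np.cos(a),np.sin(a),0]); Y=np.array([-np.sin(a),np.cos(a),0])  # X toward tab, Y left
hsv=cv2.cvtColor(c['color'],cv2.COLOR_RGB2HSV)
d=w-T; L=np.stack([d@X,d@Y,d[...,2]],-1)
near=(np.abs(L[...,1])<.04)&(L[...,0]>.04)&(L[...,0]<.12)&(L[...,2]>-.03)&(L[...,2]<.09)
white=near&(hsv[...,1]<70)&(hsv[...,2]>100)
n,lab,st,ce=cv2.connectedComponentsWithStats(white.astype(np.uint8)); k=1+np.argmax(st[1:,4]); m=lab==k
p=L[m]; 
A=np.c_[p[:,0],p[:,1],np.ones(len(p))]; co=np.linalg.lstsq(A,p[:,2],rcond=None)[0]
r=np.abs(A@co-p[:,2])<.002; co=np.linalg.lstsq(A[r],p[r,2],rcond=None)[0]; p=p[r]
pit=np.arctan(co[0]); u=p[:,0]/np.cos(pit)
print(len(p),'pitch deg',np.degrees(pit),'roll',np.degrees(np.arctan(co[1])),'along extent',np.percentile(u,[.5,99.5]),'y',np.percentile(p[:,1],[.5,99.5]))
cs,hi=cv2.findContours(m.astype(np.uint8),cv2.RETR_CCOMP,cv2.CHAIN_APPROX_NONE)
for i,cc in enumerate(cs):
    if hi[0][i][3]>=0 and len(cc)>30:
        uv=cc[:,0,:].astype(float); ray=np.c_[(uv[:,0]-c['cx'])/c['fx'],(uv[:,1]-c['cy'])/c['fy'],np.ones(len(uv))]@c['R']; o=-c['R'].T@c['t']-T
        Rl=np.c_[ray@X,ray@Y,ray[:,2]]; ol=np.array([o@X,o@Y,o[2]])
        t=(co[0]*ol[0]+co[1]*ol[1]+co[2]-ol[2])/(Rl[:,2]-co[0]*Rl[:,0]-co[1]*Rl[:,1]); P=ol+Rl*t[:,None]
        lo,h_=P.min(0),P.max(0); C=(lo+h_)/2; C=C-np.array([-np.sin(pit),0,np.cos(pit)])*.002
        print('hole lo',lo,'hi',h_,'centre(mid thickness) X,Y,Z rel TCP',np.round(C,4),'world',np.round(T+C[0]*X+C[1]*Y+[0,0,C[2]],4))
E
python3 hole.py
```

```text
14.05 [ 0.4662 -0.1249  0.2679] yaw 22.79839724736019
14731 pitch deg 20.262195867454388 roll 0.08128278043166874 along extent [0.07479879 0.10904977] y [-0.02295707  0.02651499]
hole lo [ 0.07954998 -0.00842189  0.02639904] hi [0.09300127 0.01182485 0.0313622 ] centre(mid thickness) X,Y,Z rel TCP [0.087  0.0017 0.027 ] world [ 0.5457 -0.0896  0.2949]
```

Tab pitch is 20° with no roll, and the hole sits at (86, 1.7, 27) mm from the TCP in tool axes. I move to just before the hook tip, then measure the hook and hole together with the wrist camera.

carry_out([
  [0.17,0.9,0,0],
  [0.17,0.9,0,0],
  [0.17,0.9,0,0],
  [0.17,0.9,0,0],
  [0.17,0.9,-0.2,0],
  [0.15,0.8,-0.3,0],
  [0.15,0.8,-0.3,0],
  [0,0,0,0],
])

```text
time_s: 14.85
tool_pos: [0.5007, 0.0581, 0.2425]
orientation: [-0.001, 0.98, 0.197, -0.001]
ft_force: [0.2, -0.3, -0.4]
finger_gap: 0.623
grip_force: 27.3
```

```bash
cat >> hole.py <<'E'
# hook: 7 mm rod seen beyond the tab, in stand/tool axes
root=np.array([.6486,.1218,.175])
hk=np.stack([(w-root)@X,(w-root)@Y,w[...,2]-.175],-1)
m2=(np.abs(hk[...,1])<.015)&(hk[...,0]<-.012)&(hk[...,0]>-.066)&(hk[...,2]>.012)&(hk[...,2]<.066)&(np.abs(hk[...,2]+hk[...,0])<.02)&~m
P=hk[m2]; print('hook px',len(P))
for b in range(-64,-12,8):
    z=P[(P[:,0]>=b/1000)&(P[:,0]<(b+8)/1000)]
    if len(z)>5: print(b,len(z),'x+z off',np.round(np.percentile(z[:,0]+z[:,2],[10,50,90]),4),'y',np.round(np.percentile(z[:,1],[5,50,95]),4))
save(c,sys.argv[1],s=1.4)
E
python3 hole.py wrist4.png
```

```text
14.9 [0.5008 0.0569 0.2432] yaw 22.71210304631733
5748 pitch deg 15.656600400502507 roll -0.015261383334183637 along extent [0.07539882 0.1067874 ] y [-0.02353118  0.02606927]
hole lo [ 0.07914926 -0.00900997  0.02575204] hi [0.09269152 0.01132686 0.02955205] centre(mid thickness) X,Y,Z rel TCP [0.0865 0.0012 0.0257] world [0.5801 0.0914 0.2689]
hook px 18
-48 15 x+z off [0.0016 0.0021 0.0031] y [0.0012 0.003  0.0031]
```

View pics/wrist4.png

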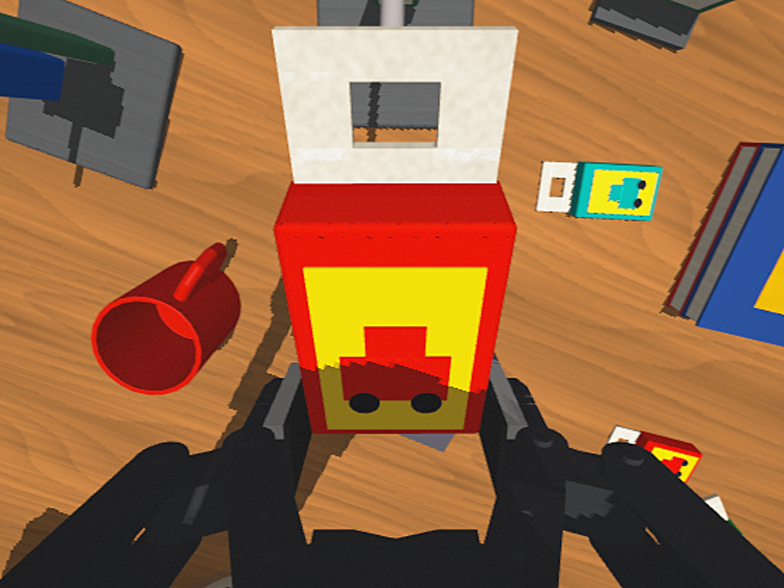

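Wrist view: the hook (column 392) is in line with the hole centre (column 395). I lower onto the hook's axis, to just short of the tip, and check from the outside cameras.

carry_out([
  [-0.02,0.05,-0.4,0],
  [0,0,-0.23,0],
  [0.15,0.065,-0.165,0],
  [0.15,0.065,-0.165,0],
  [0,0,0,0],
  [0,0,0,0],
])

```text
time_s: 15.5
tool_pos: [0.5093, 0.0623, 0.2151]
orientation: [0.0, 0.981, 0.196, -0.0]
ft_force: [-0.9, 1.0, -0.5]
finger_gap: 0.629
grip_force: 27.3
```

```bash
cat > out.py <<'E'
from h import *
import sys
s=telemetry.get_state(); print(s['time_s'],np.round(s['tool_pos'],4),np.round(s['ft_force'],1))
ims=[]
for n in ('scene','side'):
    c=cam(n); p=np.array([.6,.105,.22]); q=c['R']@p+c['t']; u=int(c['fx']*q[0]/q[2]+c['cx']); v=int(c['fy']*q[1]/q[2]+c['cy'])
    h=40; im=c['color'][max(v-h,0):v+h,u-h:u+h,::-1]; ims.append(cv2.resize(im,(400,400),interpolation=cv2.INTER_CUBIC))
cv2.imwrite('pics/'+sys.argv[1],np.hstack(ims))
E
python3 out.py out1.png; python3 hole.py w5.png
```

```text
15.5 [0.5093 0.0623 0.2151] [-0.9  1.  -0.5]
15.65 [0.5092 0.0623 0.2154] yaw 22.661861378829816
9939 pitch deg 17.839981653786488 roll -0.10391045291549889 along extent [0.07329406 0.10758648] y [-0.02472079  0.02486599]
hole lo [ 0.07906958 -0.01008448  0.02644485] hi [0.09228193 0.01010834 0.03072491] centre(mid thickness) X,Y,Z rel TCP [0.0863 0.     0.0267] world [0.5888 0.0956 0.2421]
hook px 36
-64 29 x+z off [-0.0026 -0.0015 -0.0003] y [-0.0016  0.0001  0.0017]
```

View pics/out1.png

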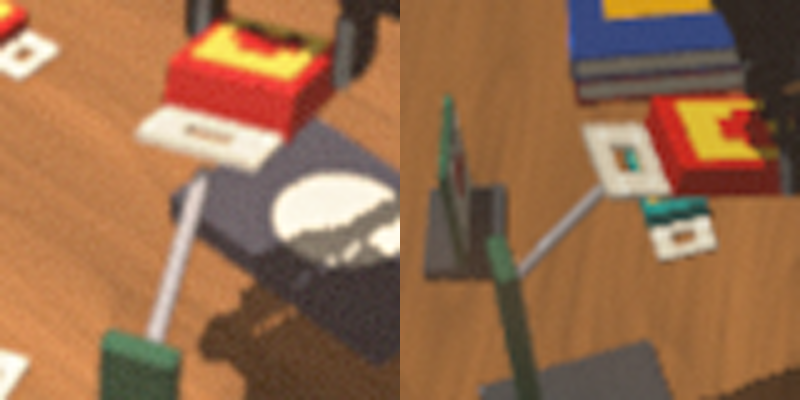

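```bash
python3 -c "
import cv2
a=cv2.imread('pics/w5.png')[0:230,220:570]; cv2.imwrite('pics/w5c.png',cv2.resize(a,(700,460)))"
```

```text
(no output)
```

View pics/w5c.png

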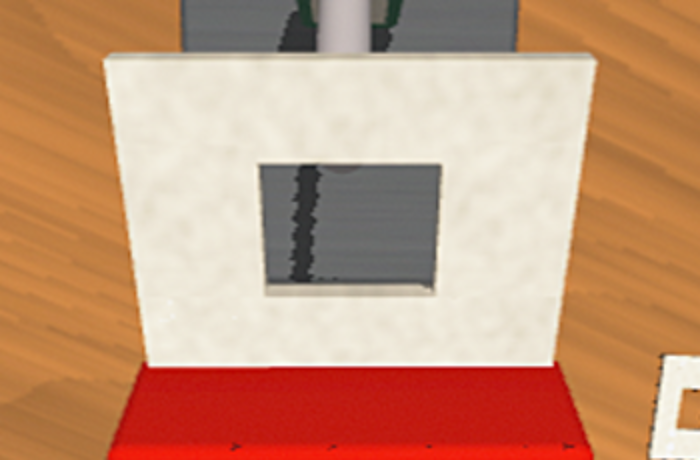

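The crop shows the hook's tip just appearing at the hole's far edge (343,167), laterally centred. I compare where the model tip should project.

```bash
python3 - <<'E'
from h import *
c=cam('wrist'); root=np.array([.6486,.1218,.175]); X=np.array([.922,.3875,0]); Yv=np.array([-.3875,.922,0])
for off in (-.003,0,.003):   # shift of hook along +X
  a=np.linspace(0,2*np.pi,60); S=[]
  for th in np.linspace(0,np.pi,30):
    S.append(np.c_[np.cos(a)*np.sin(th),np.sin(a)*np.sin(th),np.full(60,np.cos(th))]*.0035)
  P=root+X*(-.0570+off)+[0,0,.057]+np.vstack(S)
  q=P@c['R'].T+c['t']; u=c['fx']*q[:,0]/q[:,2]+c['cx']; v=c['fy']*q[:,1]/q[:,2]+c['cy']
  print(off,'u',(u.min(),u.max()),'v',(v.min(),v.max()))
print('observed: near edge v=',172/2/1.4,' u centre',(220+343/2)/1.4, 'campos rel root X,Z',((-c['R'].T@c['t']-root)@X),(-c['R'].T@c['t'])[2])
E
```

```text
-0.003 u (np.float64(268.5800727594015), np.float64(288.9205842262414)) v (np.float64(52.05618931758326), np.float64(74.10243428136235))
0 u (np.float64(268.4448446937897), np.float64(288.9538232629097)) v (np.float64(42.32855871389384), np.float64(64.79092782334976))
0.003 u (np.float64(268.3073576915802), np.float64(288.9876172736695)) v (np.float64(32.42805157226587), np.float64(55.32593037267438))
observed: near edge v= 61.42857142857143  u centre 279.64285714285717 campos rel root X,Z -0.06929591148195342 0.3574946057912404
```

The model and picture agree to 1 mm, so I thread it along the hook axis.

carry_out([
  [0.15,0.065,-0.165,0],
  [0.15,0.065,-0.165,0],
  [0.15,0.065,-0.165,0],
  [0.15,0.065,-0.165,0],
  [0,0,0,0],
])

```text
time_s: 16.2
tool_pos: [0.5273, 0.0704, 0.1943]
orientation: [-0.0, 0.98, 0.197, -0.001]
ft_force: [-0.3, 0.7, -1.4]
finger_gap: 0.621
grip_force: 27.3
```

```bash
python3 hole.py w6.png; python3 -c "
import cv2
a=cv2.imread('pics/w6.png')[0:230,220:570]; cv2.imwrite('pics/w6c.png',cv2.resize(a,(700,460)))"
```

```text
16.25 [0.5272 0.0703 0.1947] yaw 22.6778290315818
8129 pitch deg 16.429386696703656 roll 0.06714946380241671 along extent [0.07687024 0.10695201] y [-0.0246605   0.02494379]
hole lo [ 0.07924447 -0.01017539  0.02631754] hi [0.09243682 0.01013908 0.03023009] centre(mid thickness) X,Y,Z rel TCP [ 0.0864 -0.      0.0264] world [0.6069 0.1036 0.2211]
hook px 1374
-64 499 x+z off [-0.0197 -0.0185 -0.0172] y [-0.0135 -0.      0.0133]
-56 23 x+z off [-0.0102 -0.0026  0.0019] y [-0.0106  0.0032  0.0033]
-48 52 x+z off [-0.0025  0.0033  0.0052] y [-0.0106 -0.003   0.0032]
-40 34 x+z off [0.0018 0.004  0.0053] y [-0.0034 -0.0009  0.003 ]
```

View pics/w6c.png

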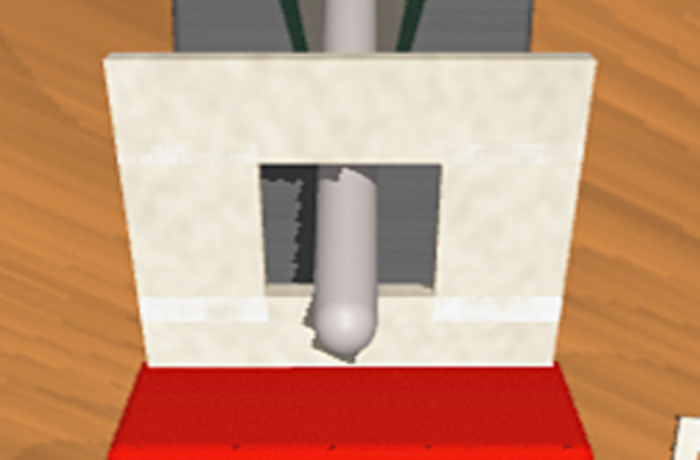

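The hook is through the hole, with its round end at (345,325). I continue toward the post.

carry_out([
  [0.15,0.065,-0.165,0],
  [0.15,0.065,-0.165,0],
  [0.15,0.065,-0.165,0],
  [0.15,0.065,-0.165,0],
  [0.08,0.035,-0.085,0],
  [0,0,0,0],
])

```text
time_s: 16.85
tool_pos: [0.5476, 0.0791, 0.1724]
orientation: [-0.0, 0.98, 0.197, -0.0]
ft_force: [0.2, -0.6, -0.0]
finger_gap: 0.627
grip_force: 27.3
```

carry_out([
  [0,0,0,0],
  [0,0,0,0],
  [0,0,0,0],
  [0,0,0,0],
  [0,0,0,0],
  [0,0,0,0],
  [0,0,0,0],
  [0,0,0,0],
], fingers=85.4)

```text
time_s: 17.65
tool_pos: [0.5475, 0.079, 0.173]
orientation: [0.0, 0.981, 0.196, -0.0]
ft_force: [-0.7, 0.5, 0.2]
finger_gap: 1.003
grip_force: 0.0
```

```bash
cat > chk.py <<'E'
from h import *
root=np.array([.6486,.1218,.175]); X=np.array([.922,.3875,0]); Y=np.array([-.3875,.922,0])
s=telemetry.get_state(); print(s['time_s'],np.round(s['tool_pos'],4),np.round(s['ft_force'],1),s['finger_gap'])
for n in ('scene','side','wrist'):
    c=cam(n); w=cloud(c); d=w-root; L=np.stack([d@X,d@Y,d[...,2]],-1); hsv=cv2.cvtColor(c['color'],cv2.COLOR_RGB2HSV)
    box=(np.abs(L[...,1])<.035)&(L[...,0]>-.14)&(L[...,0]<.02)&(L[...,2]>-.12)&(L[...,2]<.05)
    red=box&((hsv[...,0]<8)|(hsv[...,0]>172)|((hsv[...,0]>22)&(hsv[...,0]<35)))&(hsv[...,1]>150)
    wh=box&(hsv[...,1]<60)&(hsv[...,2]>120)&(L[...,0]>-.03)
    for k,m in (('red',red),('white',wh)):
        if m.sum()>5: print(n,k,m.sum(),np.round(np.percentile(L[m],[3,50,97],axis=0),3).tolist())
E
python3 chk.py; python3 out.py out2.png
```

```text
17.65 [0.5475 0.079  0.173 ] [-0.7  0.5  0.2] 1.0030404876821204
scene red 321 [[-0.02, 0.015, -0.087], [-0.0, 0.027, -0.049], [0.002, 0.034, -0.014]]
scene white 166 [[-0.027, -0.024, -0.013], [-0.001, 0.002, 0.015], [0.003, 0.023, 0.032]]
side red 212 [[-0.023, -0.016, -0.076], [-0.014, 0.028, -0.023], [-0.002, 0.034, -0.013]]
side white 36 [[-0.029, -0.022, 0.008], [-0.004, -0.0, 0.017], [-0.0, 0.018, 0.028]]
wrist red 5479 [[-0.024, -0.023, -0.029], [-0.013, 0.008, -0.016], [-0.004, 0.027, -0.013]]
wrist white 5673 [[-0.028, -0.024, -0.012], [-0.003, -0.001, 0.016], [-0.0, 0.021, 0.032]]
17.8 [0.5475 0.079  0.1729] [ 0.5 -0.9  0.2]
```

View pics/out2.png

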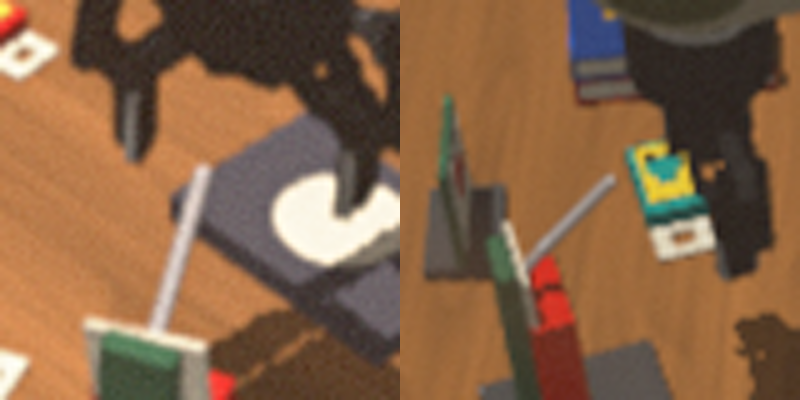

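It hangs flush: the tab is against the post, the hole sits within about 5 mm of the root and the picture faces out. I back off and hand in.

carry_out([
  [-0.5,-0.2,0,0],
  [-0.8,-0.33,0,0],
  [-0.8,-0.33,0,0],
  [-0.5,-0.3,0.6,0],
  [0,-0.3,1,0],
  [0,0,0.5,0],
  [0,0,0,0],
  [0,0,0,0],
])

```text
time_s: 18.7
tool_pos: [0.4693, 0.0353, 0.2353]
orientation: [-0.0, 0.981, 0.197, -0.0]
ft_force: [-0.6, -0.4, -1.2]
finger_gap: 0.998
grip_force: 0.0
```

```bash
python3 chk.py; python3 -c "
from rig import hand_in
print(hand_in())"
```

```text
18.7 [0.4693 0.0353 0.2353] [-0.6 -0.4 -1.2] 0.9982927273801079
scene red 306 [[-0.019, 0.015, -0.087], [0.0, 0.027, -0.049], [0.003, 0.034, -0.015]]
scene white 164 [[-0.027, -0.024, -0.012], [-0.001, 0.002, 0.014], [0.003, 0.022, 0.031]]
side red 211 [[-0.023, -0.016, -0.076], [-0.014, 0.028, -0.023], [-0.001, 0.035, -0.013]]
side white 34 [[-0.029, -0.022, 0.009], [-0.004, -0.0, 0.017], [-0.0, 0.019, 0.029]]
the job is handed in; nothing more can be done
None
```

The red pack now hangs by its hole on the empty hook with its tab flush against the post and its picture out; the job was handed in at about 19 s, and no verdict came back.

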